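Try the pipe fixture's cover, free its catch, hold it open

TASK

Before touching the lever, give the cover of the pipe fixture a light tug upwards by its bar handle to learn whether its catch is holding it. If it is caught, push the sprung lever on the front down until it stays down by itself, and then raise the cover; if it comes up freely, just keep raising it. Never let the cover drop, do not wrench it or disturb the loose things around, and finish still holding the cover by its handle, open by more than 45 degrees: the job ends with the cover in the hand, not let go.

Things in the scene. Friction and masses are not known exactly. Their poses are not given: they have to be found in the camera images.
- fixture: The bench fixture, fixed to the bench: a bare-steel housing 230 x 250 x 139 mm (x, y, z) with a 64 mm pipe passing through it along y (ends 180 mm either side). Origin at the centre of its underside; x points from its front (catch, lever) to its back (cover hinge), y along the hinge line, z up. Its yaw varies. A grey catch box, 40 x 85 mm and up to 135 mm high, stands on the middle of the front face.
- cover (a joint): Hinge angle of the flat metal cover (228 x 250 x 6 mm, about 0.4 kg) on top of the fixture: 0 closed, growing as the handle end is raised, stop at 1.25 rad. It is not balanced and falls shut from any angle; at the handle it weighs about 2.5 N. If the catch is holding it, it gives about 0.02 rad (4 mm at the handle) and then stops hard; else it rises freely. Which it is differs from start to start and cannot be seen: the catch is inside its box.
- cover_handle (a point): Centre of the cover's bar handle: a round steel bar 12 mm thick and 90 mm long along the fixture's y, on two posts at its ends (72 mm clear between them), its centre line 40 mm above the cover's top. It moves with the cover, and the fingers can let the bar turn between them. With the cover closed it lies 197 mm in front of and 47 mm above the hinge line. Its axes turn with the cover.
- cover_hinge (a point): Point on the cover's hinge line (parallel to the fixture's y), at the middle of the far top edge, 139 mm above the bench. Fixed.
- lever (a joint): Angle of the sprung catch lever, a flat arm along the fixture's -y from the front of the catch box: 0 up (at rest), 0.5 rad fully down. It springs back if let go before half way; past half way it snaps down and stays down by itself, which draws the catch and keeps it drawn. It needs about 6 N at the pad at first, less further on.
- lever_pad (a point): Centre of the top of the lever's plain steel square pad (34 x 34 x 8 mm), 98 mm from the lever's pivot, about 130 mm above the bench when up and slanting up by 0.28 rad towards its free end; pressed home it is about 49 mm lower. Moves with the lever.
- catch: The grey catch box on the front of the fixture, 40 x 85 mm, fixed to it; the hidden catch in it counts as part of it. Origin 70 mm above the bench in the middle of the box.
- wrench: Loose open wrench, 200 mm, lying flat on the bench in front of the fixture; leave it alone. Origin at its underside.
- pipe_cut: Loose short piece of pipe, 64 mm wide and 70 mm high, standing beside the fixture; leave it alone.
- oil_tin: Loose tin, 66 mm wide and 120 mm high, standing beside the fixture; leave it alone.
- timber: Loose wooden block 80 x 110 x 50 mm beside the fixture; leave it alone.
- flange: Loose steel flange, 90 mm wide, 35 mm high, beside the fixture; leave it alone.
- big_nut: Loose large nut, 32 mm wide, 16 mm high, on the bench in front of the fixture; leave it alone.

How it is judged:
By the outcome, as a careful person would: the job done as asked, in the order asked, and still so for the second after the job is handed in, while the arm keeps its last pose, push and grip.
It also fails if it takes over 58 s, if anything falls off the work surface, if the arm or the gripper's body presses on something with over 40 N, if the wrist force passes 120 N, or if a joint passes its speed limit or range.

ROBOT

A 6-joint arm with a two-finger parallel gripper is mounted at the origin on the work surface. World frame = base frame: x ahead of the robot, y to its left, z up, the work surface at z = 0. Lengths are in mm, angles in rad, forces in N, time in s.
With the tool pointing down it reaches from about 350 to 950 mm from the base axis. Payload 17.4 kg.
Tool frame: the origin (TCP) lies at the very end of the fingers, on their centre line; the grasp point (between the pads) lies 19 mm behind it; z points along the fingers, y is the line along which they close (so a half turn about z gives the same grasp; the last joint's range is limited). The gripper opens to 93 mm and grips with 3 to 60 N. Pads are 15 mm wide; open, the fingers measure 128 mm over their backs; the gripper's body (75 mm by 188 mm) begins 65 mm behind the grasp point.
Start: joints at [-1.37, 0.116, 1.442, -0, 1.584, -0.038], TCP at [159.652, -655.853, 218.646] pointing down, gripper open.
Joint ranges: [-2.83, 2.83], [-0.83, 2.19], [0.07, 2.5], [-1.14, 4.28], [0.01, 3], [-2.97, 2.97]. Speed limits (rad/s): [1.89, 1.89, 2.22, 3.14, 3.14, 3.14].

INTERFACE

Orientations are given as a unit quaternion [w, x, y, z].
In Python, from rig import robot gives the robot as it stands. The module is installed in compiled form; this text tells all that it offers.
- The arm moves only by the tool send_rows, never from a script. Its argument "moves" is a list of rows, each a list of 5 numbers: the shift along the world's x, y, z normalised to -1 to 1, where 1 is 0.12 m, then the turn about the world's z normalised to -1 to 1, where 1 is pi/2 rad, then the opening, from 0 (shut) to 1 (fully open). A call has 1 to 8 rows; each row is the pose to reach, as a shift and turn from the pose commanded when the call began; what a row does not reach only later rows make up. A row lasts 1/10 s, in which the tool goes at most 50 mm and 8.59 degrees, less where a joint would pass 70% of its speed; a pose out of reach is approached as far as the arm can. A call with a number of a shift or a turn outside -1 to 1 is refused whole. A call with a gripper value outside its range is refused whole. The fingers move at their own pace and stop on an object; the grip force is fixed at half the most. Time passes only in rows, so rows that repeat a pose let the fingers close. It gives the time, the measured TCP pose, the force, the opening and the grip force at its end, in the units of the state.
- robot.observe(): the state, without advancing time (a new reading comes with each control period).
- robot.snapshot(name): name is "side" or "top"; returns a dict with "pixels" (384x512x3 uint8, red, green, blue), "depth" (384x512 float32, mm along the optical axis (not along the pixel's ray), 0 where there is no reading), "mtx" (3x3 intrinsics, pixels), "D" ([k1, k2, p1, p2, k3] as OpenCV has them; the pictures are not rectified), "position" and "orientation" of the camera in the world. Camera axes: x right, y down, z forward; pixel columns grow to the right and rows downward; lengths in mm; the calibration is good to about 2 mm. A picture is of the moment at which its call begins.
- robot.close_job(): hands the job in; it is judged then, once.
Trained networks look in a picture, given as the dict that the camera call returned (one of the last four; its "shot" number tells which), for a name from the list of things; names that differ only in an ending like _2 or _b are one class to them, and where a whole thing is asked for, a point or a joint stands for the part that bears it (a point fixed in the world has none). Each returns a list of dicts, best first, with "conf" (0 to 1); they miss things now and then, are a little off and sometimes report something else, mostly with a low value. They report only what shows in the picture. A call takes as long as a camera call.
- robot.regions_of(picture, query): "region" (384x512 bool, what is visible of it) and "bbox" ([left, top, right, bottom] in pixels, round what is visible of it).
The state is a dict: "time": time; "joint_pos": joint angles; "qvel": joint speeds; "effort": joint torques, N m; "tcp_pos": TCP position; "tool_rot": TCP orientation; "contact_force": force on the tool from outside, world axes, zero at the start; "torque": the same for the moment, N m; "grip_width": opening from 0.0 (shut) to 1.0 (fully open); "grip_force": force on a finger pad.
Only numpy, scipy, OpenCV 4.12 (cv2) and the standard library are available. Lean on these libraries where they do the work, as an engineer would, in place of code of your own. Each camera call takes 0.05 s, during which the arm holds its last target. There are 200 camera calls.

## Working session

There is one attempt and no reset: what is moved stays moved. The work goes in short steps, Python scripts to look and compute and a tool call to move; the robot and the scene stay as the last step left them, time stands still between calls to the robot, and variables do not carry over. Pictures are saved under pics/ and viewed, at most 10 in all, crops included, and the job is handed in when it is done.

Besides the shell and the picture viewer there is one more tool, called as a command line: name --pt "numbers of a row" for each row, then --argument value for the rest. send_rows: Moves the arm, as the interface text tells. Its arguments: {"type":"object","properties":{"moves":{"type":"array","items":{"type":"array","items":{"type":"number","minimum":-1,"maximum":1}}}},"required":["moves"]}

```bash
mkdir -p pics
cat > h.py <<'E'
import numpy as np, cv2
from rig import robot
from scipy.spatial.transform import Rotation as R
def pts(p,mask):
    v,u=np.nonzero(mask&(p["depth"]>0))
    d=p["depth"][v,u]
    n=cv2.undistortPoints(np.stack([u,v],1).astype(np.float64)[:,None],np.array(p["mtx"]),np.array(p["D"]))[:,0]
    c=np.c_[n*d[:,None],d]
    q=p["orientation"]; return R.from_quat([q[1],q[2],q[3],q[0]]).apply(c)+np.array(p["position"])
def save(p,n): cv2.imwrite("pics/"+n,p["pixels"][:,:,::-1])
E
cat > a.py <<'E'
from h import *
for c in ["top","side"]:
    p=robot.snapshot(c); save(p,c+"1.png"); print(c,p["position"])
    for n in ["fixture","cover","cover_handle","lever_pad","lever","catch","wrench","pipe_cut","oil_tin","timber","flange","big_nut"]:
        for r in robot.regions_of(p,n)[:2]:
            P=pts(p,r["region"])
            if len(P): print(n,round(r["conf"],2),r["bbox"],len(P),np.median(P,0).round(),np.percentile(P,3,axis=0).round(),np.percentile(P,97,axis=0).round())
print(robot.observe())
E
python3 a.py
```

```text
top [ 331.56651531   49.95669104 1256.59038983]
fixture 0.69 [160.5, 121.6, 287.5, 233.9] 9376 [603. 150. 147.] [475.   7.  53.] [729. 293. 154.]
cover 0.86 [163.1, 129.4, 275.5, 228.0] 7475 [612. 155. 148.] [500.  33. 143.] [729. 272. 154.]
cover_handle 0.7 [165.4, 121.8, 270.6, 225.4] 7436 [613. 154. 148.] [500.  33. 143.] [730. 272. 154.]
lever_pad 0.81 [225.7, 223.0, 248.3, 229.1] 165 [471.  85. 130.] [454.  66. 117.] [481. 129. 138.]
lever_pad 0.22 [122.3, 137.1, 160.3, 169.2] 1055 [694. 396.  51.] [656. 345.  19.] [738. 451.  56.]
lever 0.69 [224.9, 221.2, 251.3, 232.7] 215 [472.  87. 130.] [453.  64. 116.] [484. 131. 138.]
lever 0.17 [202.9, 244.9, 210.1, 255.9] 63 [416. 200.  17.] [404. 188.  14.] [427. 212.  21.]
catch 0.71 [197.2, 211.1, 253.2, 231.1] 676 [477. 143. 133.] [457.  66.  16.] [502. 197. 139.]
catch 0.46 [159.0, 125.2, 286.0, 233.3] 9332 [603. 151. 147.] [474.   7.  62.] [729. 293. 154.]
wrench 0.79 [135.8, 216.9, 182.1, 272.1] 471 [419. 332.   8.] [346. 268.  -1.] [497. 398.  13.]
pipe_cut 0.47 [164.6, 125.0, 271.4, 223.9] 7322 [613. 153. 148.] [501.  33. 143.]
[... 2114 characters left out ...]
me': 1.3, 'joint_pos': array([-1.36981445e+00,  1.15994742e-01,  1.44161262e+00, -5.94548367e-06,
        1.58401459e+00, -3.78179794e-02]), 'qvel': array([ 0.001226  , -0.00027641, -0.00075189,  0.00065773, -0.00070618,
        0.0006154 ]), 'effort': array([ 2.71063371e-03, -7.21015120e+01, -6.22753644e+01,  7.80638843e-02,
        1.84597832e-02,  7.02693626e-06]), 'tcp_pos': array([ 159.63922749, -655.84651798,  218.64184089]), 'tool_rot': array([-1.43567677e-05,  9.92880297e-01,  1.19116392e-01, -4.15626059e-06]), 'contact_force': array([-0.45256737,  0.71305651, -0.04365312]), 'torque': array([-0.00177655,  0.02443745,  0.00900875]), 'grip_force': 0.0, 'grip_width': 1.0039638832674889}
```

```bash
cat > b.py <<'E'
from h import *
ims=[]
for c in ["top","side"]:
    p=robot.snapshot(c); P=pts(p,np.ones((384,512),bool))
    k=(P[:,0]>430)&(P[:,0]<760)&(P[:,1]>-20)&(P[:,1]<320)
    Q=P[k]
    H=Q[(Q[:,2]>172)&(Q[:,2]<205)]; 
    r=cv2.minAreaRect(H[:,:2].astype(np.float32)); print(c,"handle",len(H),H.mean(0).round(1),r,np.percentile(H[:,2],[5,50,95]))
    T=Q[(Q[:,2]>136)&(Q[:,2]<160)]
    print("cover",len(T),cv2.minAreaRect(T[:,:2].astype(np.float32)))
    v,u=np.nonzero((p["depth"]>0)); m=k.copy(); m[k]=(Q[:,2]>172)&(Q[:,2]<205)
    print("hpix",u[m].min(),u[m].max(),v[m].min(),v[m].max())
    ims.append(cv2.resize(p["pixels"][100:360,90:350,::-1],(400,400),interpolation=cv2.INTER_CUBIC))
cv2.imwrite("pics/b.png",np.hstack(ims))
E
python3 b.py
```

```text
top handle 162 [533.2 169.8 191.2] ((534.0455322265625, 169.86537170410156), (90.68386840820312, 12.990782737731934), 77.73945617675781) [185.45369927 191.89262552 195.1637678 ]
cover 7521 ((601.3839111328125, 156.66500854492188), (251.06686401367188, 272.6542053222656), 77.5844955444336)
hpix 193 227 194 205
side handle 231 [532.3 177.  187.1] ((531.8264770507812, 172.30453491210938), (92.4911117553711, 12.252583503723145), 77.21088409423828) [177.70364922 188.23272882 191.11077498]
cover 9205 ((599.025146484375, 156.68844604492188), (253.72842407226562, 271.4625549316406), 77.27677154541016)
hpix 242 265 178 212
```

View pics/b.png

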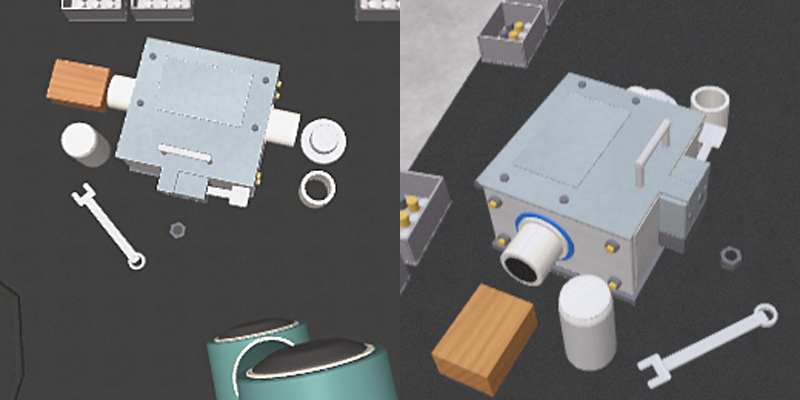

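The view confirms the layout. In the left half (top view) the bar handle is near (185,153), the lever pad near (237,195), and the catch box in front. Both cameras put the handle at about (532.5, 171, 186), with the fixture yaw at about -12.6°. Next I move above the handle.

send_rows --pt "0.148 0.328 0.117 0.034 1" --pt "0.296 0.656 0.233 0.067 1" --pt "0.444 0.984 0.35 0.101 1" --pt "0.444 0.984 0.35 0.101 1"

```text
time: 1.8
tcp_pos: [214.7, -535.2, 263.9]
tool_rot: [0.002, 0.98, 0.2, 0.001]
contact_force: [0.6, 0.7, 0.8]
grip_width: 1.0
grip_force: 0.0
```

send_rows --pt "0.148 0.328 0 0.034 1" --pt "0.296 0.656 0 0.067 1" --pt "0.444 0.984 0 0.101 1"

```text
time: 2.1
tcp_pos: [266.4, -418.7, 260.3]
tool_rot: [-0.0, 0.961, 0.275, -0.0]
contact_force: [1.4, -0.7, -0.3]
grip_width: 1.003
grip_force: 0.0
```

send_rows --pt "0.148 0.328 0 0.034 1" --pt "0.296 0.656 0 0.067 1" --pt "0.444 0.984 0 0.101 1"

```text
time: 2.4
tcp_pos: [319.7, -300.4, 260.6]
tool_rot: [0.0, 0.937, 0.35, 0.0]
contact_force: [0.2, -0.2, 1.1]
grip_width: 1.004
grip_force: 0.0
```

send_rows --pt "0.148 0.328 0 0.034 1" --pt "0.296 0.656 0 0.067 1" --pt "0.444 0.984 0 0.101 1"

```text
time: 2.7
tcp_pos: [373.1, -182.2, 260.7]
tool_rot: [0.0, 0.906, 0.424, 0.0]
contact_force: [1.3, -1.0, -0.4]
grip_width: 1.003
grip_force: 0.0
```

send_rows --pt "0.148 0.328 0 0.034 1" --pt "0.296 0.656 0 0.067 1" --pt "0.444 0.984 0 0.101 1"

```text
time: 3.0
tcp_pos: [426.6, -63.9, 260.8]
tool_rot: [0.0, 0.869, 0.494, 0.0]
contact_force: [0.9, -0.5, 0.3]
grip_width: 0.997
grip_force: 0.0
```

send_rows --pt "0.148 0.328 0 0.034 1" --pt "0.296 0.656 0 0.067 1" --pt "0.444 0.984 0 0.101 1"

```text
time: 3.3
tcp_pos: [480.0, 54.3, 260.6]
tool_rot: [0.0, 0.827, 0.562, 0.0]
contact_force: [0.6, -1.3, -0.1]
grip_width: 1.0
grip_force: 0.0
```

send_rows --pt "0.148 0.328 0 0.034 1" --pt "0.296 0.656 0 0.067 1" --pt "0.438 0.976 0 0.101 1" --pt "0.438 0.976 0 0.101 1" --pt "0.438 0.976 0 0.101 1"

```text
time: 3.8
tcp_pos: [532.1, 170.1, 259.9]
tool_rot: [-0.0, 0.781, 0.625, -0.001]
contact_force: [-0.6, -1.1, -0.4]
grip_width: 1.001
grip_force: 0.0
```

```bash
cat > c.py <<'E'
from h import *
s=robot.observe(); print(s["time"],s["tcp_pos"],s["tool_rot"])
for c in ["top","side"]:
    p=robot.snapshot(c); save(p,c+"2.png")
    r=[r for r in robot.regions_of(p,"lever_pad") if r["conf"]>.4]
    P=pts(p,np.ones((384,512),bool))
    k=(abs(P[:,0]-470)<40)&(P[:,1]>55)&(P[:,1]<135)&(P[:,2]>115)&(P[:,2]<150)
    # fixture frame about hinge
    a=np.deg2rad(-12.6); ex=np.array([np.cos(a),np.sin(a)]); ey=np.array([-np.sin(a),np.cos(a)])
    D=P[k][:,:2]-[725,129]; F=np.c_[D@ex,D@ey,P[k][:,2]]
    F=F[F[:,0]<-231]; F=F[np.argsort(F[:,1])]
    print(c,len(F))
    for lo in range(-115,0,6):
        g=F[(F[:,1]>=lo)&(F[:,1]<lo+6)]
        if len(g): print(lo,len(g),np.percentile(g[:,0],[2,50,98]).round(),np.percentile(g[:,2],[5,50,95]).round())
E
python3 c.py
```

```text
3.8 [532.12565392 170.11501688 259.92931427] [-1.54715794e-04  7.80699545e-01  6.24906226e-01 -6.36924148e-04]
top 54
-115 18 [-255. -243. -234.] [132. 134. 138.]
-109 11 [-245. -238. -232.] [130. 133. 135.]
-103 2 [-233. -233. -232.] [129. 130. 132.]
side 246
-115 31 [-258. -246. -232.] [129. 131. 135.]
-109 32 [-257. -244. -232.] [126. 129. 132.]
-103 32 [-259. -246. -233.] [125. 127. 129.]
-97 31 [-259. -245. -232.] [122. 125. 128.]
-91 30 [-258. -246. -232.] [120. 124. 127.]
-85 18 [-248. -244. -236.] [118. 123. 125.]
-79 18 [-249. -242. -236.] [117. 120. 124.]
-73 16 [-249. -241. -235.] [116. 119. 121.]
-67 12 [-249. -244. -237.] [116. 118. 119.]
-61 2 [-245. -242. -238.] [119. 119. 119.]
-49 1 [-232. -232. -232.] [132. 132. 132.]
```

send_rows --pt "0 0.005 -0.25 0 1" --pt "0 0.005 -0.5 0 1" --pt "0 0.005 -0.65 0 1" --pt "0 0.005 -0.775 0 1" --pt "0 0.005 -0.775 0 1"

```text
time: 4.5
tcp_pos: [531.4, 169.9, 166.2]
tool_rot: [-0.0, 0.781, 0.624, -0.001]
contact_force: [-0.3, 0.8, -0.4]
grip_width: 0.999
grip_force: 0.0
```

send_rows --pt "0 0 0 0 0.4" --pt "0 0 0 0 0.3" --pt "0 0 0 0 0.2" --pt "0 0 0 0 0.15" --pt "0 0 0 0 0.1" --pt "0 0 0 0 0" --pt "0 0 0 0 0" --pt "0 0 0 0 0"

```text
time: 5.3
tcp_pos: [531.9, 170.4, 167.6]
tool_rot: [-0.0, 0.781, 0.625, -0.0]
contact_force: [0.0, 0.6, -0.0]
grip_width: 0.359
grip_force: 0.0
```

send_rows --pt "0 0 0 0 0" --pt "0 0 0 0 0" --pt "0 0 0 0 0" --pt "0 0 0 0 0" --pt "0 0 0 0 0" --pt "0 0 0 0 0"

```text
time: 5.9
tcp_pos: [533.7, 169.9, 167.7]
tool_rot: [0.002, 0.781, 0.624, 0.002]
contact_force: [19.5, -2.8, -7.2]
grip_width: 0.118
grip_force: 30.0
```

send_rows --pt "0.008 -0.002 0 0 0" --pt "0.016 -0.003 0 0 0" --pt "0.016 -0.003 0 0 0" --pt "0.016 -0.003 0 0 0"

```text
time: 6.3
tcp_pos: [533.8, 169.9, 167.7]
tool_rot: [0.0, 0.781, 0.625, -0.0]
contact_force: [0.2, -2.0, 0.5]
grip_width: 0.123
grip_force: 30.0
```

send_rows --pt "0 0 0.008 0 0" --pt "0 0 0.016 0 0" --pt "0 0 0.024 0 0" --pt "0 0 0.032 0 0" --pt "0 0 0.04 0 0" --pt "0 0 0.04 0 0"

```text
time: 6.9
tcp_pos: [534.5, 169.7, 171.2]
tool_rot: [0.001, 0.781, 0.625, 0.0]
contact_force: [14.5, -1.8, -13.8]
grip_width: 0.118
grip_force: 30.0
```

send_rows --pt "0.006 -0.001 0.004 0 0" --pt "0.012 -0.002 0.008 0 0" --pt "0.012 -0.002 0.008 0 0"

```text
time: 7.2
tcp_pos: [534.6, 169.7, 171.5]
tool_rot: [-0.001, 0.781, 0.625, -0.001]
contact_force: [3.6, 1.5, -21.5]
grip_width: 0.115
grip_force: 30.0
```

The cover is caught: it gave about 4 mm, then the force climbed to 21 N without further travel. I'll set it back down gently and release it.

send_rows --pt "-0.003 0 -0.012 0 0" --pt "-0.006 0.001 -0.024 0 0" --pt "-0.009 0.001 -0.036 0 0" --pt "-0.012 0.002 -0.048 0 0" --pt "-0.012 0.002 -0.048 0 0"

```text
time: 7.7
tcp_pos: [533.9, 169.9, 168.0]
tool_rot: [0.0, 0.781, 0.625, 0.0]
contact_force: [0.1, -2.9, -2.8]
grip_width: 0.121
grip_force: 30.0
```

send_rows --pt "0 0 0 0 0.5" --pt "0 0 0 0 0.5" --pt "0 0 0 0 0.5" --pt "0 0 0 0 0.5" --pt "0 0 0 0 0.5" --pt "0 0 0 0 0.5"

```text
time: 8.3
tcp_pos: [533.8, 170.0, 167.7]
tool_rot: [-0.0, 0.781, 0.625, 0.0]
contact_force: [-0.5, 0.5, 0.4]
grip_width: 0.498
grip_force: 0.0
```

send_rows --pt "0 0 0.3 0 0.5" --pt "0 0 0.6 0 0.5" --pt "0 0 0.8 0 0.4" --pt "-0.2 -0.2 0.8 0.09 0.2" --pt "-0.4 -0.4 0.8 0.18 0" --pt "-0.55 -0.6 0.8 0.27 0" --pt "-0.62 -0.735 0.8 0.36 0" --pt "-0.62 -0.735 0.8 0.45 0"

```text
time: 9.1
tcp_pos: [458.6, 80.4, 264.2]
tool_rot: [0.001, 0.515, 0.857, 0.0]
contact_force: [-0.0, 0.3, -0.3]
grip_width: 0.038
grip_force: 0.0
```

send_rows --pt "0 0 0 0.09 0" --pt "0 0 0 0.18 0" --pt "0 0 0 0.27 0" --pt "0 0 0 0.36 0" --pt "0 0 0 0.45 0" --pt "0 0 0 0.55 0" --pt "0 0 0 0.55 0" --pt "0 0 0 0.55 0"

```text
time: 9.9
tcp_pos: [459.4, 81.8, 263.7]
tool_rot: [0.0, 0.113, 0.994, 0.0]
contact_force: [-0.1, 0.9, 0.0]
grip_width: 0.002
grip_force: 0.0
```

Run:
```python
from h import *
s=robot.observe(); print(s["time"],s["tcp_pos"],s["tool_rot"],s["joint_pos"],s["grip_width"])
ims=[]
for c in ["side","top"]:
    p=robot.snapshot(c)
    im=p["pixels"][130:290,190:350,::-1] if c=="side" else p["pixels"][140:300,150:310,::-1]
    ims.append(cv2.resize(im,(400,400),interpolation=cv2.INTER_CUBIC))
    for r in robot.regions_of(p,"lever_pad")[:2]:
        P=pts(p,r["region"])
        if len(P): print(c,r["conf"],r["bbox"],np.median(P,0).round())
cv2.imwrite("pics/c.png",np.hstack(ims))
```

```text
9.9 [459.41800354  81.77442116 263.67394207] [4.12274543e-05 1.12585968e-01 9.93641987e-01 6.93272269e-06] [ 1.21481187e-01 -3.54788109e-01  1.79932142e+00 -5.70217349e-06
  1.69697592e+00 -1.22366549e+00] 0.0021167554565265003
side 0.58 [255.8, 180.4, 300.3, 264.0] [479. 183. 114.]
side 0.55 [280.2, 180.9, 303.0, 228.3] [468.  87. 126.]
```

View pics/c.png

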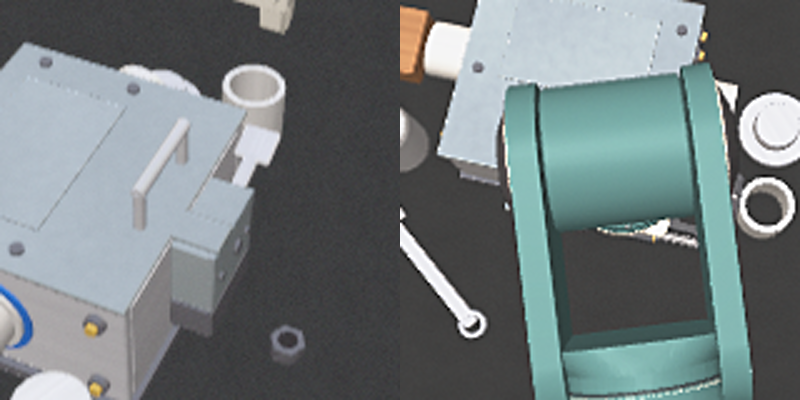

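The side view shows the lever still up, with its pad at crop (258,148). The shut fingertips at (275,20) are above it, and the handle is clear. Descending to press.

send_rows --pt "0 0 -0.3 0 0" --pt "0 0 -0.6 0 0" --pt "0 0 -0.8 0 0" --pt "0 0 -0.95 0 0" --pt "0 0 -0.95 0 0"

```text
time: 10.6
tcp_pos: [458.4, 81.6, 147.3]
tool_rot: [-0.002, 0.111, 0.994, -0.0]
contact_force: [0.2, -0.0, -0.1]
grip_width: 0.006
grip_force: 0.0
```

send_rows --pt "0 0 -0.04 0 0" --pt "0 0 -0.08 0 0" --pt "0 0 -0.12 0 0" --pt "0 0 -0.16 0 0" --pt "0 0 -0.2 0 0" --pt "0 0 -0.24 0 0"

```text
time: 11.2
tcp_pos: [459.9, 81.5, 121.5]
tool_rot: [0.001, 0.111, 0.994, -0.0]
contact_force: [-0.1, -2.4, 4.5]
grip_width: 0.006
grip_force: 2.0
```

send_rows --pt "0 0 -0.04 0 0" --pt "0 0 -0.08 0 0" --pt "0 0 -0.12 0 0" --pt "0 0 -0.16 0 0" --pt "0 0 -0.2 0 0" --pt "0 0 -0.2 0 0"

```text
time: 11.8
tcp_pos: [458.9, 81.9, 95.8]
tool_rot: [-0.001, 0.11, 0.994, 0.0]
contact_force: [0.2, -0.2, 0.3]
grip_width: 0.004
grip_force: 0.0
```

send_rows --pt "0 0 -0.02 0 0" --pt "0 0 -0.04 0 0" --pt "0 0 -0.06 0 0" --pt "0 0 -0.08 0 0" --pt "0 0 -0.08 0 0"

```text
time: 12.3
tcp_pos: [459.3, 81.8, 86.9]
tool_rot: [-0.0, 0.11, 0.994, -0.0]
contact_force: [0.5, -0.1, -0.1]
grip_width: 0.004
grip_force: 0.0
```

send_rows --pt "0 0 0.2 0 0" --pt "0 0 0.5 0 0" --pt "0 0 0.8 0 0" --pt "0 0 1 0 0" --pt "0 0 1 0 0"

```text
time: 12.8
tcp_pos: [460.5, 81.9, 210.9]
tool_rot: [0.002, 0.11, 0.994, 0.001]
contact_force: [1.1, -0.2, 0.3]
grip_width: 0.002
grip_force: 0.0
```

send_rows --pt "0 0 0.3 -0.09 0.1" --pt "0 0 0.47 -0.18 0.2" --pt "0 0 0.47 -0.27 0.3" --pt "0 0 0.47 -0.36 0.4" --pt "0 0 0.47 -0.45 0.5" --pt "0 0 0.47 -0.54 0.5"

```text
time: 13.4
tcp_pos: [459.3, 81.8, 262.7]
tool_rot: [-0.0, 0.512, 0.859, -0.0]
contact_force: [-0.1, 0.5, 0.5]
grip_width: 0.467
grip_force: 0.0
```

Run:
```python
from h import *
s=robot.observe(); print(s["time"],s["tcp_pos"],s["tool_rot"],s["grip_width"])
p=robot.snapshot("side")
cv2.imwrite("pics/d.png",cv2.resize(p["pixels"][130:290,190:350,::-1],(400,400),interpolation=cv2.INTER_CUBIC))
for r in robot.regions_of(p,"lever_pad")[:2]:
    P=pts(p,r["region"])
    if len(P): print(r["conf"],r["bbox"],np.median(P,0).round())
```

```text
13.4 [459.29771615  81.77622104 262.67763709] [-3.95657922e-04  5.12200975e-01  8.58865482e-01 -2.98036706e-04] 0.4668779411517777
0.43 [283.7, 200.8, 300.7, 231.3] [463.  80.  80.]
```

View pics/d.png

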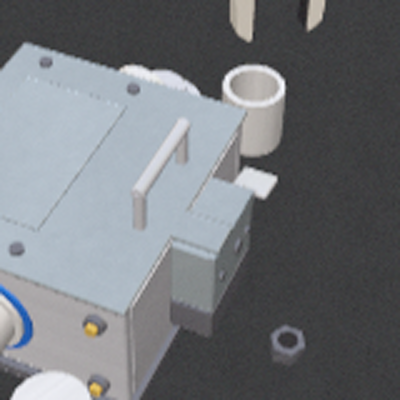

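The lever stays down (pad now at z≈80, crop (258,182)). Going back to the handle.

send_rows --pt "0.2 0.2 0 -0.09 0.7" --pt "0.4 0.45 0 -0.18 0.7" --pt "0.62 0.735 0 -0.27 0.7" --pt "0.62 0.735 0 -0.36 0.7" --pt "0.62 0.735 0 -0.46 0.7" --pt "0.62 0.735 0 -0.46 0.7" --pt "0.62 0.735 0 -0.46 0.7"

```text
time: 14.2
tcp_pos: [533.7, 169.9, 263.3]
tool_rot: [-0.0, 0.779, 0.627, -0.0]
contact_force: [-0.9, -0.7, -0.8]
grip_width: 0.701
grip_force: 0.0
```

send_rows --pt "0 0 -0.3 0 0.6" --pt "0 0 -0.55 0 0.5" --pt "0 0 -0.7 0 0.5" --pt "0 0 -0.8 0 0.4" --pt "0 0 -0.8 0 0.3" --pt "0 0 -0.8 0 0.2"

```text
time: 14.8
tcp_pos: [534.2, 170.0, 168.8]
tool_rot: [0.0, 0.781, 0.625, 0.001]
contact_force: [-0.2, 0.9, 1.0]
grip_width: 0.293
grip_force: 0.0
```

send_rows --pt "0 0 0 0 0" --pt "0 0 0 0 0" --pt "0 0 0 0 0" --pt "0 0 0 0 0" --pt "0 0 0 0 0" --pt "0 0 0 0 0" --pt "0 0 0 0 0" --pt "0 0 0 0 0"

```text
time: 15.6
tcp_pos: [533.9, 170.2, 168.7]
tool_rot: [0.0, 0.781, 0.625, 0.0]
contact_force: [-4.3, 0.3, 6.5]
grip_width: 0.119
grip_force: 30.0
```

send_rows --pt "0.01 -0.002 0.041 0 0" --pt "0.021 -0.005 0.082 0 0" --pt "0.033 -0.007 0.122 0 0" --pt "0.046 -0.01 0.162 0 0" --pt "0.046 -0.01 0.162 0 0"

```text
time: 16.1
tcp_pos: [539.2, 168.9, 187.9]
tool_rot: [-0.0, 0.781, 0.625, -0.0]
contact_force: [-7.5, 3.6, -1.4]
grip_width: 0.119
grip_force: 30.0
```

send_rows --pt "0.022 -0.006 0.079 0 0" --pt "0.056 -0.014 0.157 0 0" --pt "0.092 -0.022 0.232 0 0" --pt "0.132 -0.031 0.306 0 0" --pt "0.176 -0.041 0.377 0 0" --pt "0.223 -0.051 0.447 0 0" --pt "0.223 -0.051 0.447 0 0"

```text
time: 16.8
tcp_pos: [566.4, 162.9, 243.1]
tool_rot: [-0.0, 0.781, 0.625, 0.0]
contact_force: [-11.6, 4.5, 4.3]
grip_width: 0.118
grip_force: 30.0
```

send_rows --pt "0.042 -0.009 0.071 0 0" --pt "0.096 -0.021 0.135 0 0" --pt "0.152 -0.034 0.196 0 0" --pt "0.21 -0.047 0.255 0 0" --pt "0.273 -0.061 0.31 0 0" --pt "0.338 -0.076 0.362 0 0" --pt "0.338 -0.076 0.362 0 0"

```text
time: 17.5
tcp_pos: [607.3, 153.7, 287.1]
tool_rot: [0.0, 0.781, 0.625, 0.001]
contact_force: [-9.2, 5.9, 10.5]
grip_width: 0.12
grip_force: 30.0
```

send_rows --pt "0.056 -0.012 0.056 0 0" --pt "0.126 -0.028 0.101 0 0" --pt "0.198 -0.044 0.143 0 0" --pt "0.271 -0.06 0.182 0 0" --pt "0.346 -0.076 0.217 0 0" --pt "0.423 -0.093 0.248 0 0" --pt "0.423 -0.093 0.248 0 0" --pt "0.423 -0.093 0.248 0 0"

```text
time: 18.3
tcp_pos: [658.0, 142.1, 315.7]
tool_rot: [0.0, 0.781, 0.625, 0.001]
contact_force: [-4.2, 1.7, 7.0]
grip_width: 0.117
grip_force: 30.0
```

Run:
```python
from h import *
s=robot.observe(); print(s["time"],s["tcp_pos"],s["contact_force"],s["grip_width"],s["grip_force"])
p=robot.snapshot("side"); save(p,"e.png")
P=pts(p,np.ones((384,512),bool))
for r in robot.regions_of(p,"cover")[:1]: 
    P=pts(p,r["region"]); print(r["conf"],np.percentile(P,[3,97],axis=0).round())
```

```text
18.3 [658.0432586  142.05748485 315.73142893] [-4.19454879  1.71388235  7.02338963] 0.11669603607795886 30.012338161468506
0.62 [[575.  55. 160.]
 [733. 272. 357.]]
```

View pics/e.png

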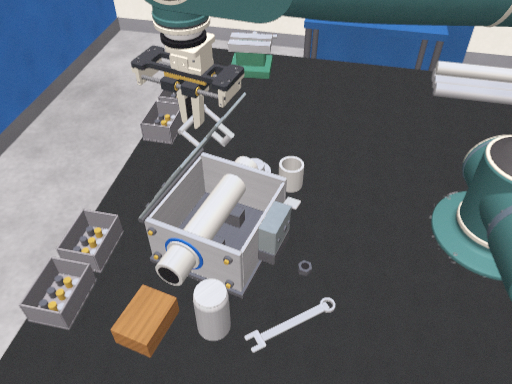

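The cover stands at about 57°, with the fingers gripping its bar near (200,125). The lever is down and the loose items are where they were. Handing in.

```bash
python3 -c "
from rig import robot
print(robot.close_job())"
```

```text
the job is handed in; nothing more can be done
None
```

The light tug showed the catch was holding the cover, so I pressed the lever until it stayed down, raised the cover to about 57°, and handed the job in with the gripper still holding the handle.

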